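Seat the last friction peg of a ukulele

TASK

The ukulele lying face down on the bench still lacks its fourth friction peg: take the flat-buttoned peg from the wooden block and start it in the one empty hole of the headstock. Feel for where its taper first bites with the peg centred in the hole, then press and turn it at the same time, a little to and fro, until it has gone in about 4 mm deeper than that and stays wedged by itself when you let go, but do not drive it so hard that the headstock splits. Leave the flat of its button in line with the neck like the other three, and do not knock the other things on the bench about.

Things in the scene. Friction and masses are not known exactly. Their poses are not given: they have to be found in the camera images.
- peg: dark peg with a FLAT button, 20 g, 82 mm long, upright in a hole of the block (the other hole has a paler, round-knobbed peg). Origin at the tip, z up along it. Round shank z = 0 to 44 mm, radius 3.9 growing to 6.1 mm (0.05 per mm); collar radius 8.5 mm, z = 44 to 47.5; stem radius 4.2 mm to z = 57; button z = 58 to 82, 20 mm wide along x, 9 mm thick along y.
- peg_button (a point): centre of the peg's button, 70 mm above its tip: grip it here across the flat cheeks (y = +-4.5 mm). A grip of 70 N keeps the peg from slipping while it is turned.
- hole: the one empty peg hole in the back of the headstock. Origin: hole's centre, level with the wood, z up; x, y as uke. Same taper as the peg, reamed to an unknown depth: a centred peg drops freely and first touches all round with its tip 28 to 36 mm below the wood (collar 8 to 16 mm above). If 0.5 mm off centre it rubs on one side up to 10 mm earlier, with side force about equal to axial.
- hole_foot (a point): lower end of that hole, open, 22 mm below the wood. If the peg rubs on one side, shift the hand the way it is pushed, 0.05 mm per N, until the side force is under 1.5 N; an upward force of 4 to 5 N then means it has bitten. Keep giving way sideways (0.02 mm per N) while turning. Chalked: friction 1.0 to 1.45. Pushed straight in, the peg stops at once and is left too loose.
- collar (a point): underside of the peg's collar, 44 mm above its tip, radius 8.5 mm; it ends 1 to 12 mm above the wood. Turned about 0.4 rad to and fro under a push of 6 to 12 N the peg sinks and wedges. 4 mm past the bite it holds by itself with about 40 N (sum of contact forces), 7 N more per mm; under 2.5 mm is too loose, over 6 mm splits the wood. Ease push and side force below 4 N before letting go.
- uke: tenor ukulele held face down, fixed. Origin on the bench under the headstock's centre; x across the headstock, neck and body along -y. The headstock's back is level, 75 mm above the bench, 84 by 112 mm, 16 mm thick with 6 mm bushings below. Its four peg holes are at x = +-26, y = +-24 mm. At the end the new peg's x must lie along this y, either way round.
- fitted_peg0: one of three pegs already in the headstock, same as the loose one, fixed; origin at its tip. Its button reaches 43 mm above the wood: carry the loose peg's tip higher than that until over the hole. A neighbour's button face is 47 mm from the empty hole's axis across the neck: open the fingers no wider than about 35 mm there.
- fitted_peg1: Another fitted peg, like fitted_peg0.
- fitted_peg2: Another fitted peg, like fitted_peg0.
- peg_block: wooden block 110 by 56 mm, 50 mm high, fixed, with two 12.5 mm through holes at its x = +-28 mm; origin under its centre. Either hole may have the flat-buttoned peg, whose collar rests on the block (tip 6 mm above the bench). Lift 45 mm to clear it.
- knob_peg: bystander: paler, larger peg with a round 26 mm knob in the block's other hole, 83 mm tall; origin at its tip.
- reamer: bystander: tapered reamer with wooden handle, 180 mm long, lying on the bench; origin under its middle.
- wax_tin: bystander: small round metal tin, 52 mm across, 34 mm high; origin under its centre.
- tape_roll: bystander: roll of tape lying flat, 96 mm across, 24 mm high; origin under its centre.
- glue_bottle: bystander: white glue bottle, 50 mm across, 150 mm high; origin under its centre.
- hammer: bystander: small hammer lying on the bench, 220 mm long; origin under its middle.
- brush: bystander: flat brush lying on the bench, 170 mm long; origin under its middle.
- sanding_cork: bystander: cork sanding block, 75 by 45 by 30 mm; origin under its centre.

How it is judged:
By the outcome, as a careful person would: the job done as asked, in the order asked, and still so for the second after the job is handed in, with the robot touching nothing.
It also fails if it takes over 72 s, if anything falls off the work surface, if the arm or the gripper's body presses on something with over 40 N, if the wrist force passes 120 N, or if a joint passes its speed limit or range.

ROBOT

A 6-joint arm with a two-finger parallel gripper is mounted at the origin on the work surface. World frame = base frame: x ahead of the robot, y to its left, z up, the work surface at z = 0. Lengths are in m, angles in rad, forces in N, time in s.
With the tool pointing down it reaches from about 0.35 to 0.975 m from the base axis. Payload 4.9 kg.
Tool frame: the origin (TCP) lies between the finger pads; the fingertips stand 22 mm ahead of it and the grasp point (between the pads) lies 3 mm ahead of it; z points along the fingers, y is the line along which they close (so a half turn about z gives the same grasp; the last joint's range is limited). The gripper opens to 85 mm and grips with 20 to 120 N. Pads are 22 mm wide; open, the fingers measure 114 mm over their backs; the gripper's body (76 mm by 85 mm) begins 54 mm behind the grasp point. The pads swing forward as they close: fully open they stand 13 mm farther back than shut.
Start: joints at [1.134, 0.053, 1.613, -0, 1.476, -0.119], TCP at [0.195, 0.594, 0.215] pointing down, gripper open.
Joint ranges: [-3.01, 3.01], [-1.01, 2.22], [0.06, 2.58], [-1.02, 4.17], [0.09, 2.62], [-3.14, 3.14]. Speed limits (rad/s): [2.57, 2.57, 3.14, 3.14, 3.14, 3.14].

INTERFACE

Orientations are given as a unit quaternion [w, x, y, z].
In Python, from plant import state, grab_frame, get_calibration, job_done, recognise, regions_of gives the robot as it stands.
- The arm moves only by the tool apply_moves, never from a script. Its argument "targets" is a list of rows, each an object with "translation": the shift along the tool's x, y, z normalised to -1 to 1, where 1 is 100 mm, a list of three; "twist": the turn about the tool's z normalised to -1 to 1, where 1 is 0.1 rad; "hand": the opening, from 0 (shut) to 1 (fully open). A call has 1 to 8 rows; each row shifts and turns the commanded pose from where the row before left it, along the tool's axes as they then stand; what a row does not reach is not made up. A row lasts 1/10 s, in which the tool goes at most 50 mm and 8.59 degrees, less where a joint would pass 70% of its speed; a pose out of reach is approached as far as the arm can. A call with a number of a shift or a turn outside -1 to 1 is refused whole. A call with a gripper value outside its range is refused whole. The fingers move at their own pace and stop on an object; the grip force is fixed at half the most. Time passes only in rows, so rows that do not move let the fingers close. It gives the time, the measured TCP pose, the force, the opening and the grip force at its end, in the units of the state.
- state(): the state, without advancing time (a new reading comes with each control period).
- grab_frame(name): name is "scene" or "top"; returns the picture (420x560x3 uint8, red, green, blue); there is no depth.
- get_calibration(name): a dict with "camera_matrix" (3x3 intrinsics, pixels), "D" ([k1, k2, p1, p2, k3] as OpenCV has them; the pictures are not rectified), "pose" (4x4, takes a point from camera to world coordinates). Camera axes: x right, y up, looking along -z (the intrinsics and any distortion apply to the point x, -y, -z); pixel columns grow to the right and rows downward; lengths in m; the calibration is good to about 2 mm. A picture is of the moment at which its call begins. get_calibration takes no time and is no camera call.
- job_done(): hands the job in; it is judged then, once.
Trained networks look in the newest picture that a camera, given by its name, has taken for a name from the list of things; names that differ only in an ending like _2 or _b are one class to them, and where a whole thing is asked for, a point or a joint stands for the part that bears it (a point fixed in the world has none). Each returns a list of dicts, best first, with "score" (0 to 1); they miss things now and then, are a little off and sometimes report something else, mostly with a low value. They report only what shows in the picture. A call takes as long as a camera call.
- recognise(camera, query): "point" ([x, y, z] in m, in world coordinates, good to about 4 mm: the middle of the surface that is visible of it).
- regions_of(camera, query): "pixels" (420x560 bool, what is visible of it).
The state is a dict: "time": time; "joint_pos": joint angles; "joint_vel": joint speeds; "joint_efforts": joint torques, N m; "tool_pos": TCP position; "tool_rot": TCP orientation; "contact_force": force on the tool from outside, world axes, zero at the start; "ft_torque": the same for the moment, N m; "gripper_width": opening from 0.0 (shut) to 1.0 (fully open); "grasp_force": force on a finger pad.
Only numpy, scipy, OpenCV 4.12 (cv2) and the standard library are available. Lean on these libraries where they do the work, as an engineer would, in place of code of your own. Each camera call takes 0.05 s, during which the arm holds its last target. There are 200 camera calls.

## Working session

There is one attempt and no reset: what is moved stays moved. The work goes in short steps, Python scripts to look and compute and a tool call to move; the robot and the scene stay as the last step left them, time stands still between calls to the robot, and variables do not carry over. Pictures are saved under pics/ and viewed, at most 10 in all, crops included, and the job is handed in when it is done.

Besides the shell and the picture viewer there is one more tool, called after "Call:" by a JSON object that holds its "fn" and its "kwargs", one argument or row to a line. apply_moves: Moves the arm, as the interface text tells. Its arguments: {"type":"object","properties":{"targets":{"type":"array"}},"required":["targets"]}

```bash
mkdir -p pics; python3 - <<'E'
from plant import *
import cv2,numpy as np
for c in ("scene","top"):
    f=grab_frame(c); cv2.imwrite(f"pics/{c}0.png",f[:,:,::-1])
    k=get_calibration(c); print(c,np.round(k["camera_matrix"],1).tolist(),k["D"],np.round(k["pose"],4).tolist())
    for q in ("peg","peg_button","hole","fitted_peg0","knob_peg","peg_block","uke","collar"):
        print(c,q,[(round(r["score"],2),np.round(r["point"],4).tolist()) for r in recognise(c,q)][:5])
s=state(); print(s)
E
```

```text
scene [[382.4, 0.0, 272.6], [0.0, 382.4, 209.1], [0.0, 0.0, 1.0]] [-0.08178034  0.          0.          0.          0.        ] [[-0.5654, -0.6029, 0.5629, 0.9555], [0.8248, -0.4052, 0.3944, 0.4264], [-0.0097, 0.6873, 0.7263, 0.6394], [0.0, 0.0, 0.0, 1.0]]
scene peg [(0.56, [0.4705, 0.3031, 0.075])]
scene peg_button [(0.5, [0.4703, 0.3128, 0.0746])]
scene hole [(0.43, [0.5227, 0.3079, 0.0541])]
scene fitted_peg0 [(0.55, [0.5319, 0.125, 0.1045]), (0.28, [0.7438, -0.0002, 0.0307])]
scene knob_peg [(0.8, [0.5308, 0.3052, 0.0838])]
scene peg_block [(0.74, [0.5206, 0.3104, 0.0525])]
scene uke [(0.72, [0.5254, -0.2325, 0.0812])]
scene collar [(0.61, [0.4678, 0.308, 0.0736])]
top [[387.3, 0.0, 281.5], [0.0, 387.3, 210.6], [0.0, 0.0, 1.0]] [-0.10591581  0.          0.          0.          0.        ] [[-0.0228, 0.9854, -0.1687, 0.409], [-0.9995, -0.0265, -0.0199, 0.1427], [-0.024, 0.1682, 0.9855, 0.9479], [0.0, 0.0, 0.0, 1.0]]
top peg [(0.4, [0.2999, 0.2703, 0.0238])]
top peg_button [(0.49, [0.4667, 0.3049, 0.0805])]
top hole []
top fitted_peg0 [(0.73, [0.463, 0.3071, 0.0848]), (0.44, [0.525
[... 321 characters left out ...]
9, 'joint_pos': array([ 1.13399291e+00,  5.26535870e-02,  1.61284284e+00, -7.17238818e-06,
        1.47598794e+00, -1.18989167e-01]), 'joint_vel': array([ 0.00019714,  0.00127348, -0.00101951,  0.00106714, -0.00148966,
        0.00085604]), 'joint_efforts': array([ 8.40276352e-04, -3.93686306e+01, -3.70459986e+01, -4.21808227e-05,
        6.35977503e-04, -6.13666558e-07]), 'tool_pos': array([0.19530675, 0.59371203, 0.21466657]), 'tool_rot': array([1.82875362e-05, 1.58238860e-01, 9.87400861e-01, 5.10904956e-05]), 'contact_force': array([-0.43081012,  0.80043441, -0.08188019]), 'ft_torque': array([ 0.03038293, -0.02185739, -0.02941766]), 'grasp_force': 0.0, 'gripper_width': 0.9991037584090228}
```

```bash
python3 - <<'E'
import cv2
f=cv2.imread("pics/top0.png")
cv2.imwrite("pics/top0c.png",cv2.resize(f[120:320,130:397],None,fx=3,fy=3,interpolation=cv2.INTER_CUBIC)[:600,:800])
f=cv2.imread("pics/scene0.png")
E
```

```text
(no output)
```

View pics/scene0.png

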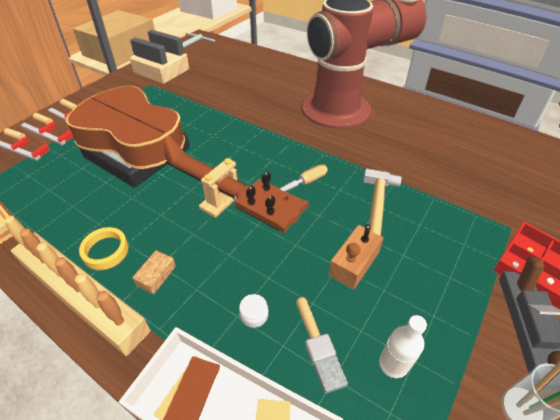

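View pics/top0c.png

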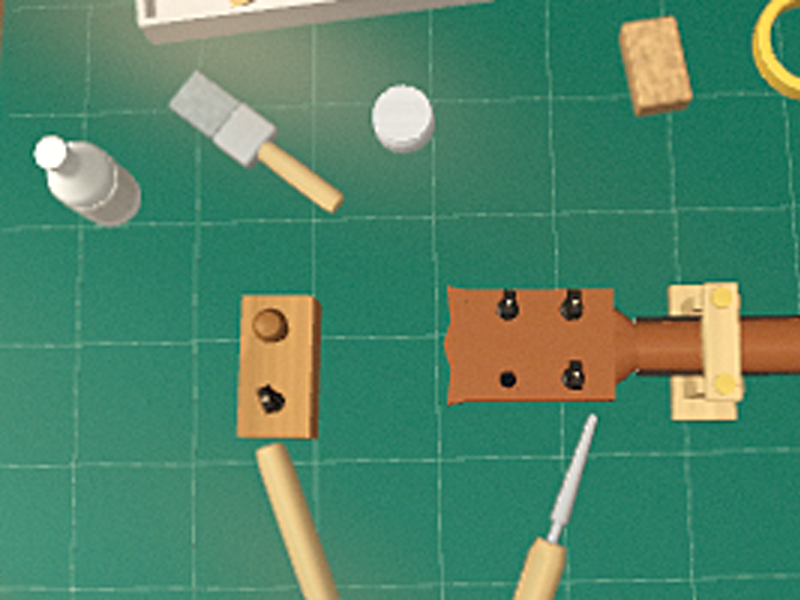

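The scene view shows the block at (357,256), with the flat peg at (367,234), and the headstock at (272,203). In the top crop the empty hole is at (508,379), which is full-frame (299.3,246.3), and the flat peg is at (270,398). I'll zoom in to get the button angle.

```bash
python3 - <<'E'
import cv2,numpy as np
t=cv2.imread("pics/top0.png"); s=cv2.imread("pics/scene0.png")
z=lambda f,u,v,h,w:cv2.resize(f[v-h:v+h,u-w:u+w],(400,300),interpolation=cv2.INTER_CUBIC)
cv2.imwrite("pics/z.png",np.vstack([np.hstack([z(t,220,250,15,20),z(s,367,238,18,24)]),np.hstack([z(t,309,234,27,36),z(s,270,200,27,36)])]))
E
```

```text
(no output)
```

View pics/z.png

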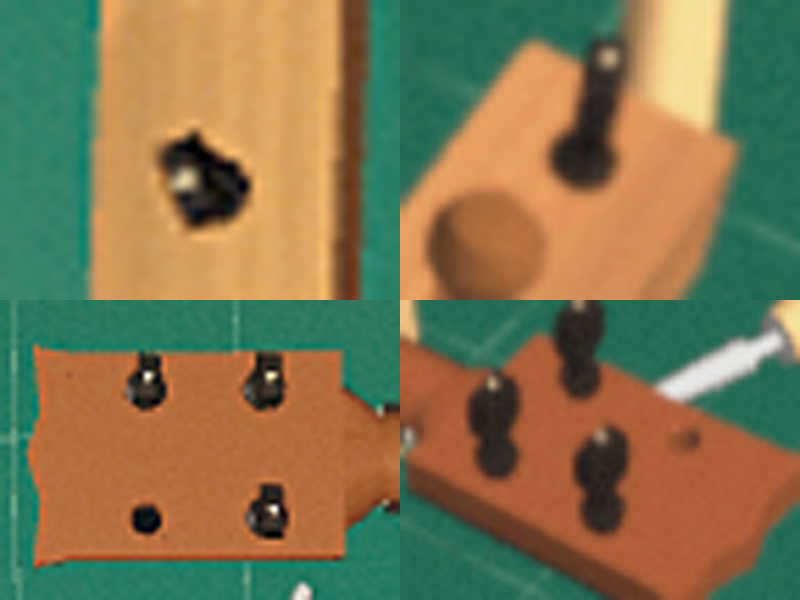

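The loose button looks nearly edge-on to the scene camera. The fitted buttons are ambiguous at this scale, so I'll fit projected peg silhouettes in both cameras.

```bash
cat > h.py <<'E'
import cv2,numpy as np
from plant import get_calibration
K={c:get_calibration(c) for c in("scene","top")}
F=np.diag([1,-1,-1])
def proj(c,P):
    k=K[c];T=np.array(k["pose"]);p=(np.atleast_2d(P)-T[:3,3])@T[:3,:3]@F
    return cv2.projectPoints(p,np.zeros(3),np.zeros(3),np.array(k["camera_matrix"]),np.array(k["D"]))[0][:,0]
def ray(c,uv,z):
    k=K[c];T=np.array(k["pose"])
    n=cv2.undistortPoints(np.float64([[uv]]),np.array(k["camera_matrix"]),np.array(k["D"]))[0,0]
    d=T[:3,:3]@F@[n[0],n[1],1];return T[:3,3]+d*(z-T[2,3])/d[2]
a=np.linspace(0,2*np.pi,24,endpoint=False)
def parts(x,y,zt,yaw,zmin=0):
    c=lambda r,z:np.c_[r*np.cos(a),r*np.sin(a),0*a+z]
    L=[np.r_[c(.0085,.044),c(.0085,.0475)],np.r_[c(.0042,.0475),c(.0042,.058)],
       np.vstack([np.c_[.01*np.cos(a),0*a+t,.07+.012*np.sin(a)] for t in(-.0045,.0045)])]
    R=np.array([[np.cos(yaw),-np.sin(yaw),0],[np.sin(yaw),np.cos(yaw),0],[0,0,1]])
    return [p@R.T+[x,y,zt] for p in L]
def sil(c,args,S=4,off=(0,0)):
    m=np.zeros((420*S,560*S),np.uint8)
    for p in parts(*args):
        q=(proj(c,p)+off+.5)*S-.5
        cv2.fillConvexPoly(m,cv2.convexHull(np.round(q).astype(np.int32)),1)
    return cv2.resize(m.astype(np.float32),(560,420),interpolation=cv2.INTER_AREA)
E
cat > fit.py <<'E'
from h import *
from scipy.optimize import minimize
I={c:cv2.imread(f"pics/{c}0.png").astype(np.float32).max(2) for c in("scene","top")}
def dark(c,uv,r=14):
    u,v=np.round(uv).astype(int);sl=np.s_[v-r:v+r,u-r:u+r];im=I[c][sl];
    return np.clip((125-im)/80,0,1),sl
def fit(x,y,zt,label,fz,r=11):
    D={c:dark(c,proj(c,[x,y,zt+.06])[0],r) for c in I}
    def cost(p,yaw):
        t=0
        for i,c in enumerate(("scene","top")):
            m,sl=D[c];t+=np.abs(sil(c,(p[0]*.01+x,p[1]*.01+y,zt+(p[2]*.01 if fz else 0),yaw),4,(0,0) if i else (p[3],p[4]))[sl]-m).sum()
        return t
    for d in range(0,180,15):
        o=minimize(cost,[0,0,0,0,0],args=(np.radians(d),),method="Nelder-Mead",options=dict(maxfev=220,initial_simplex=np.vstack([np.zeros(5),np.diag([.4,.4,.3,1.5,1.5])])))
        print(label,d,round(o.fun,1),np.round(o.x,2))
hole=ray("top",(299.3,246.3),.075);print("hole",hole)
fit(.466,.306,.006,"loose",False)
pb=ray("top",(130+574/3,120+380/3),.085);print(pb)
fit(pb[0],pb[1],.075-.034,"fit",True)
E
python3 fit.py
```

```text
hole [0.47582477 0.12214032 0.075     ]
loose 0 88.9 [-0.02 -0.22  0.32  0.26 -1.21]
loose 15 71.3 [-0.   -0.3   0.52  0.31 -1.23]
loose 30 81.7 [-0.01 -0.22  0.31 -0.06 -1.4 ]
loose 45 96.1 [-0.01 -0.26  0.47  0.2  -1.26]
loose 60 108.4 [ 0.   -0.35  0.4   0.37 -1.14]
loose 75 115.6 [ 0.06 -0.19  0.4   0.22 -1.85]
loose 90 119.9 [ 0.06 -0.17  0.2  -0.07 -1.72]
loose 105 123.7 [ 0.05 -0.13  0.68  0.16 -1.49]
loose 120 123.8 [ 0.07 -0.06  0.45 -0.59 -1.99]
loose 135 119.2 [ 0.03 -0.17  0.42 -0.16 -1.85]
loose 150 111.1 [ 0.05 -0.16  0.57 -0.39 -1.86]
loose 165 101.4 [ 0.05 -0.2   0.48 -0.46 -1.34]
[0.47296468 0.07340302 0.085     ]
fit 0 96.3 [ 0.24  0.12 -0.16 -0.37  0.93]
fit 15 106.0 [ 0.26  0.13 -0.21  0.    0.85]
fit 30 120.9 [ 0.26  0.04 -0.18  0.08  1.06]
fit 45 124.4 [ 0.25  0.   -0.36  0.19  1.86]
fit 60 117.8 [ 0.25  0.01 -0.16  0.29  1.39]
fit 75 115.1 [ 0.22  0.05 -0.06 -0.14  1.61]
fit 90 111.3 [ 0.3   0.12 -0.24 -0.16  0.85]
fit 105 108.3 [ 0.34  0.16 -0.18 -0.3   0.65]
fit 120 104.7 [ 0.23  0.12 -0.12 -0.21  1.02]
fit 135 101.7 [ 0.24  0.13 -0.13 -0.26  1.02]
fit 150 100.8 [ 0.24  0.14 -0.1  -0.46  1.05]
fit 165 95.1 [ 0.26  0.19 -0.05 -0.38  1.12]
```

```bash
cat > fit2.py <<'E'
from h import *
from scipy.optimize import minimize
I={c:cv2.imread(f"pics/{c}0.png").astype(np.float32) for c in("scene","top")}
def cost(p,cs):
    t=0
    for c in cs:
        u,v=np.round(proj(c,[.466,.304,.066])[0]).astype(int);sl=np.s_[v-11:v+11,u-11:u+11]
        t+=np.abs(sil(c,(p[0]*.01+.466,p[1]*.01+.304,.006,p[2]))[sl]-np.clip((125-I[c].max(2)[sl])/80,0,1)).sum()
    return t
for cs in(("top",),("scene",),("top","scene")):
    o=min((minimize(cost,[0,0,y],args=(cs,),method="Nelder-Mead",options=dict(initial_simplex=[[0,0,y],[.4,0,y],[0,.4,y],[0,0,y+.3]])) for y in(.0,.25,.5)),key=lambda o:o.fun)
    print(cs,round(o.fun,1),.466+.01*o.x[0],.304+.01*o.x[1],np.degrees(o.x[2]))
# hole centroids
for c,(u,v),r in(("top",(299,246),5),("scene",(285,198),6)):
    g=I[c][v-r:v+r+1,u-r:u+r+1,2];w=np.clip(np.percentile(g,80)-g-15,0,None)
    yy,xx=np.mgrid[v-r:v+r+1,u-r:u+r+1];uv=(xx*w).sum()/w.sum(),(yy*w).sum()/w.sum()
    print(c,"hole",np.round(uv,2),ray(c,uv,.075))
# headstock edges in top view: brown mask rows per column
b=I["top"];m=(b[...,2]>b[...,1]+25)
cols=np.arange(284,332);e=[]
for u in cols:
    r=np.where(m[205:262,u])[0]+205;e.append((r.min()-.5,r.max()+.5))
e=np.array(e)
for k,z in((0,.075),(1,.075)):
    P=np.array([ray("top",(u,q),z) for u,q in zip(cols,e[:,k])]);f=np.polyfit(P[:,1],P[:,0],1)
    print("edge",k,np.degrees(np.arctan(f[0])),P[:,0].mean(),np.std(P[:,0]-np.polyval(f,P[:,1])))
E
python3 fit2.py
```

```text
('top',) 21.0 0.4663299990061094 0.30391710901043845 32.2655315672057
('scene',) 49.9 0.4626879211995785 0.3011787278573096 14.163274772752118
('top', 'scene') 79.2 0.4652442889217491 0.30283179095402446 16.054837336400922
top hole [298.85 246.13] [0.47622645 0.12313455 0.075     ]
scene hole [288.13 194.49] [0.46498784 0.12318382 0.075     ]
edge 0 1.4300859936565617 0.5402919622966728 0.008400610903992536
edge 1 1.4762942355757545 0.45916769153285636 1.1775842667211105e-05
```

Call:
{"fn": "apply_moves", "kwargs": {
  "targets": [
    {"translation":[-0.42,-0.24,0],"twist":0,"hand":0.6},
    {"translation":[-0.42,-0.24,0],"twist":0,"hand":0.6},
    {"translation":[-0.42,-0.24,0],"twist":0,"hand":0.6},
    {"translation":[-0.42,-0.24,0],"twist":0,"hand":0.6},
    {"translation":[-0.42,-0.24,0],"twist":0,"hand":0.6},
    {"translation":[-0.42,-0.24,0],"twist":0,"hand":0.6},
    {"translation":[-0.42,-0.24,0],"twist":0,"hand":0.6},
    {"translation":[-0.42,-0.24,0],"twist":0,"hand":0.6}
  ]
}}

```text
time: 1.7
tool_pos: [0.4555, 0.3047, 0.2149]
tool_rot: [0.0, 0.158, 0.987, 0.0]
contact_force: [0.1, 1.4, 0.1]
gripper_width: 0.601
grasp_force: 0.0
```

Call:
{"fn": "apply_moves", "kwargs": {
  "targets": [
    {"translation":[0,0,0.1],"twist":-0.96,"hand":0.6},
    {"translation":[0,0,0.1],"twist":-0.96,"hand":0.6},
    {"translation":[0,0,0.1],"twist":-0.96,"hand":0.6},
    {"translation":[0,0,0.1],"twist":-0.96,"hand":0.6},
    {"translation":[0,0,0.1],"twist":-0.96,"hand":0.6},
    {"translation":[0,0,0.1],"twist":-0.96,"hand":0.6},
    {"translation":[0,0,0],"twist":-0.96,"hand":0.6}
  ]
}}

```text
time: 2.4
tool_pos: [0.4535, 0.3058, 0.1527]
tool_rot: [-0.001, -0.178, 0.984, -0.0]
contact_force: [-0.1, -0.1, 0.1]
gripper_width: 0.602
grasp_force: 0.0
```

```bash
cat > g.py <<'E'
import sys,numpy as np
from plant import state
from scipy.spatial.transform import Rotation as R
def go(x,y,z,psi):
    s=state();q=np.array(s["tool_rot"]);M=R.from_quat(q[[1,2,3,0]]).as_matrix();p=np.array(s["tool_pos"])
    ps=np.degrees(np.arctan2(M[1,1],M[0,1]));d=M.T@(np.array([x,y,z])-p)
    print("t",s["time"],"pos",p.round(4),"psi",ps.round(2),"tilt",np.round(M[:2,2],4),"q5",round(s["joint_pos"][5],3))
    print("shift units",(d*10).round(3),"twist units",round(-np.radians((psi-ps+180)%360-180)*10,2))
    print("F",np.round(s["contact_force"],2),"T",np.round(s["ft_torque"],3),"w",round(s["gripper_width"],3),"g",round(s["grasp_force"],1))
if __name__=="__main__": go(*map(float,sys.argv[1:]))
E
python3 g.py .465 .303 .15 110
```

```text
t 2.4 pos [0.4535 0.3058 0.1527] psi 110.52 tilt [-0.0028 -0.0014] q5 -1.472
shift units [-0.098 -0.066  0.027] twist units 0.09
F [-0.09 -0.07  0.06] T [0.008 0.02  0.061] w 0.602 g 0.0
```

Call:
{"fn": "apply_moves", "kwargs": {
  "targets": [
    {"translation":[-0.1,-0.066,0.03],"twist":0,"hand":0.6},
    {"translation":[0,0,0.2],"twist":0,"hand":0.6},
    {"translation":[0,0,0.2],"twist":0,"hand":0.6},
    {"translation":[0,0,0.2],"twist":0,"hand":0.6},
    {"translation":[0,0,0.11],"twist":0,"hand":0.6},
    {"translation":[0,0,0],"twist":0,"hand":0.6}
  ]
}}

```text
time: 3.0
tool_pos: [0.4654, 0.3029, 0.0787]
tool_rot: [-0.002, -0.175, 0.984, -0.0]
contact_force: [0.1, -0.1, -0.0]
gripper_width: 0.602
grasp_force: 0.0
```

```bash
python3 g.py .465 .303 .079 110; python3 - <<'E'
from plant import *
import cv2,numpy as np
t=grab_frame("top");s=grab_frame("scene")
z=lambda f,u,v,h,w:cv2.resize(f[v-h:v+h,u-w:u+w,::-1],(400,400),interpolation=cv2.INTER_CUBIC)
cv2.imwrite("pics/g1.png",np.hstack([z(t,222,250,30,30),z(s,367,230,35,35)]))
E
```

```text
t 3.0 pos [0.4654 0.3029 0.0787] psi 110.21 tilt [-0.003  -0.0016] q5 -1.481
shift units [ 0.003  0.003 -0.003] twist units 0.04
F [ 0.07 -0.11 -0.04] T [-0.004  0.051 -0.027] w 0.602 g 0.0
```

View pics/g1.png

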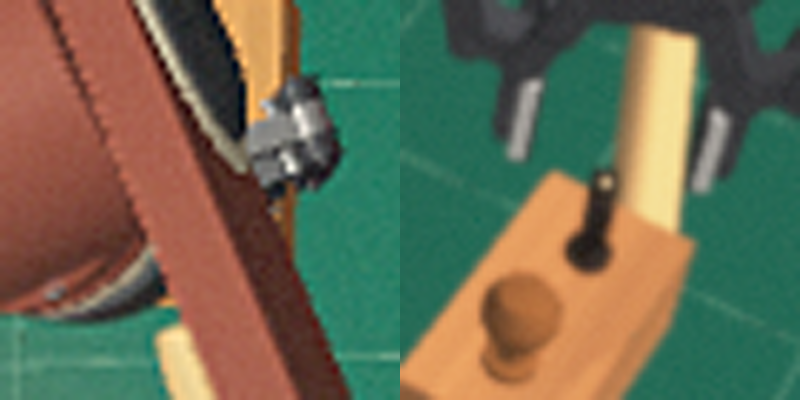

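Scene view: the peg at (600,195) stands between the pads, whose tips are at (518,158) and (702,190). The tips look high compared with the button, so I'll project them to check.

```bash
python3 - <<'E'
from h import *
z=lambda c,P:(proj(c,P)-[367-35,230-35]+.5)*400/70+[400,0]
from scipy.spatial.transform import Rotation as R
for zz in(.053,.063,.088):print(zz,z("scene",[.465,.303,zz]).round())
y=np.array([np.cos(np.radians(110.2)),np.sin(np.radians(110.2)),0])
for w in(-.0255,.0255):
  for zz in (.057,.063,.066):print("tip",w,zz,z("scene",np.array([.4654,.3029,zz])+w*y).round())
E
```

```text
0.053 [[588. 249.]]
0.063 [[593. 231.]]
0.088 [[606. 183.]]
tip -0.0255 0.057 [[515. 229.]]
tip -0.0255 0.063 [[518. 218.]]
tip -0.0255 0.066 [[519. 212.]]
tip 0.0255 0.057 [[664. 256.]]
tip 0.0255 0.063 [[667. 245.]]
tip 0.0255 0.066 [[669. 239.]]
```

```bash
python3 - <<'E'
from h import *
zt=lambda P:((proj("top",P)-[192,220]+.5)*400/60).round()
zs=lambda P:((proj("scene",P)-[332,195]+.5)*400/70+[400,0]).round()
y=np.array([np.cos(np.radians(110.2)),np.sin(np.radians(110.2)),0])
for w in(-.0255,-.032,.0255,.032):
  for zz in (.07,.09,.11):
    p=np.array([.4654,.3029,zz])+w*y;print(w,zz,zt(p)[0],zs(p)[0])
E
```

```text
-0.0255 0.07 [259. 195.] [521. 205.]
-0.0255 0.09 [250. 191.] [529. 166.]
-0.0255 0.11 [240. 187.] [538. 126.]
-0.032 0.07 [276. 188.] [502. 201.]
-0.032 0.09 [268. 184.] [510. 162.]
-0.032 0.11 [258. 179.] [518. 122.]
0.0255 0.07 [120. 250.] [671. 232.]
0.0255 0.09 [107. 247.] [683. 193.]
0.0255 0.11 [ 94. 244.] [695. 153.]
0.032 0.07 [102. 257.] [691. 235.]
0.032 0.09 [ 89. 254.] [703. 197.]
0.032 0.11 [ 76. 251.] [715. 157.]
```

```bash
python3 - <<'E'
from h import *
from plant import grab_frame,state
from scipy.spatial.transform import Rotation as R
s=state();q=np.array(s["tool_rot"]);M=R.from_quat(q[[1,2,3,0]]).as_matrix();p=np.array(s["tool_pos"])
def ov(c,u0,v0,w,h,k):
    f=grab_frame(c)[v0:v0+h,u0:u0+w,::-1];f=cv2.resize(f,None,fx=k,fy=k,interpolation=cv2.INTER_CUBIC)
    for sy in(-1,1):
        for yy in(.0255,.040):
            B=np.array([[x,sy*yy,z] for x,z in((-.011,.013),(.011,.013),(.011,-.03),(-.011,-.03))])@M.T+p
            cv2.polylines(f,[np.round((proj(c,B)-[u0,v0]+.5)*k).astype(np.int32)],True,(0,255,255) if sy>0 else (255,255,0),1)
    B=np.array([[x,y,-.051] for x,y in((-.038,-.0425),(.038,-.0425),(.038,.0425),(-.038,.0425))])@M.T+p
    cv2.polylines(f,[np.round((proj(c,B)-[u0,v0]+.5)*k).astype(np.int32)],True,(255,0,255),1)
    return f
cv2.imwrite("pics/g2.png",np.hstack([ov("scene",310,140,100,140,4),ov("top",172,180,100,140,4)]))
E
```

```text
(no output)
```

View pics/g2.png

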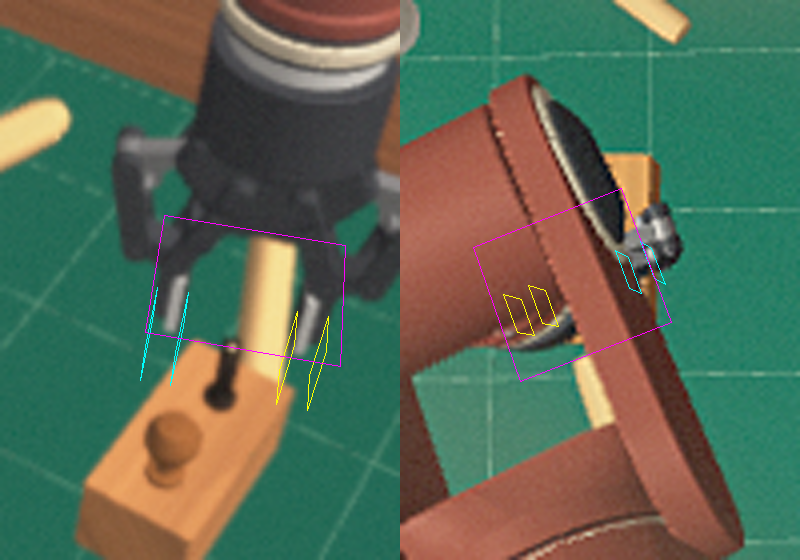

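The hand appears about 25 mm higher in the scene view than its reported pose predicts: pad tips at (175,330) and (305,350), against predicted ends at (170,380) and (290,405). I'll narrow the fingers and check again before gripping.

Call:
{"fn": "apply_moves", "kwargs": {
  "targets": [
    {"translation":[0,0,0],"twist":0,"hand":0.28},
    {"translation":[0,0,0],"twist":0,"hand":0.28},
    {"translation":[0,0,0],"twist":0,"hand":0.28}
  ]
}}

```text
time: 3.5
tool_pos: [0.4664, 0.3037, 0.0811]
tool_rot: [0.0, -0.176, 0.984, 0.0]
contact_force: [0.0, 0.2, -0.6]
gripper_width: 0.28
grasp_force: 0.0
```

```bash
cat > ov.py <<'E'
from h import *
import sys
from plant import grab_frame,state
from scipy.spatial.transform import Rotation as R
def ov(c,u0,v0,w,h,k,half,tip=.022):
    s=state();q=np.array(s["tool_rot"]);M=R.from_quat(q[[1,2,3,0]]).as_matrix();p=np.array(s["tool_pos"])
    f=grab_frame(c)[v0:v0+h,u0:u0+w,::-1];f=cv2.resize(f,None,fx=k,fy=k,interpolation=cv2.INTER_CUBIC)
    for sy in(-1,1):
        B=np.array([[x,sy*half,z] for x,z in((-.011,tip),(.011,tip),(.011,-.016),(-.011,-.016))])@M.T+p
        cv2.polylines(f,[np.round((proj(c,B)-[u0,v0]+.5)*k).astype(np.int32)],True,(0,255,255),1)
    return f
E
python3 - <<'E'
from ov import *
print(state()["gripper_width"],state()["contact_force"])
cv2.imwrite("pics/g3.png",np.hstack([ov("scene",335,160,65,90,6,.012,.018),ov("top",190,210,65,90,6,.012,.018)]))
E
```

```text
0.2796944440133646 [ 0.0219431   0.19047267 -0.55205562]
```

View pics/g3.png

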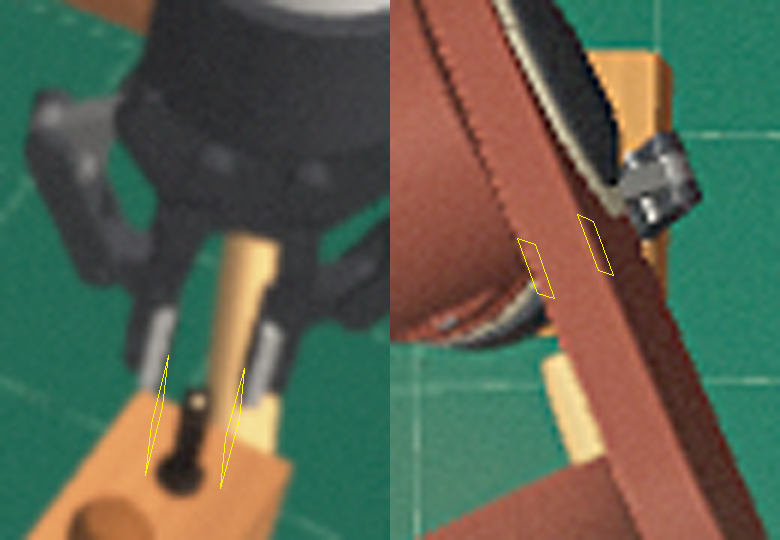

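Both views suggest the pads sit higher than reported. Closing here will settle it: stopping at about 9 mm means the button is between the pads.

Call:
{"fn": "apply_moves", "kwargs": {
  "targets": [
    {"translation":[0,0,0],"twist":0,"hand":0.0},
    {"translation":[0,0,0],"twist":0,"hand":0.0},
    {"translation":[0,0,0],"twist":0,"hand":0.0}
  ]
}}

```text
time: 3.9
tool_pos: [0.4661, 0.3036, 0.0806]
tool_rot: [-0.0, -0.176, 0.984, -0.0]
contact_force: [0.1, -0.7, -0.6]
gripper_width: -0.005
grasp_force: 0.0
```

```bash
python3 g.py .465 .303 .079 110
```

```text
t 3.9 pos [0.4661 0.3036 0.0806] psi 110.29 tilt [-0. -0.] q5 -1.482
shift units [ 0.013 -0.001  0.016] twist units 0.05
F [ 0.14 -0.68 -0.6 ] T [ 0.001  0.075 -0.003] w -0.005 g 0.0
```

```bash
python3 - <<'E'
from ov import *
cv2.imwrite("pics/g4.png",np.hstack([ov("scene",335,160,65,90,6,.0005,.022),ov("top",190,210,65,90,6,.0005,.022)]))
E
```

```text
(no output)
```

View pics/g4.png

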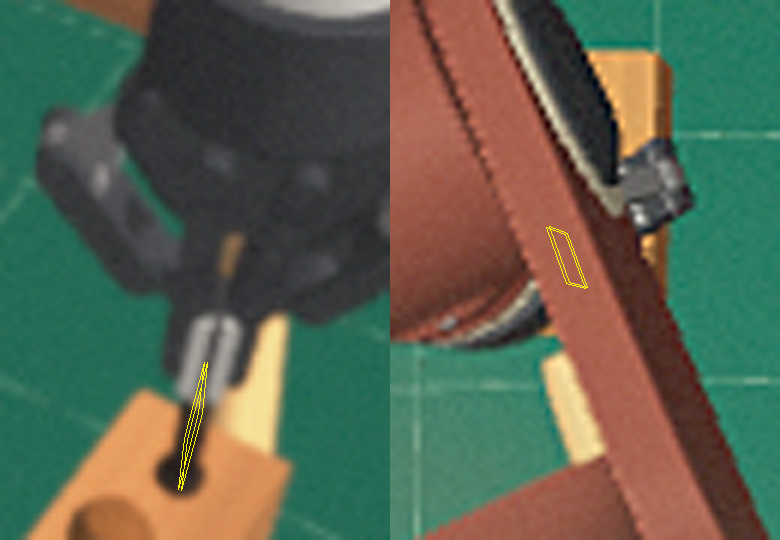

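Shut, the pad tips are at (203,400) in the scene view, just over the peg's top. The hand really is about 40 mm above what its reported pose would put in the image. I'll reopen and go down in steps, watching the force.

Call:
{"fn": "apply_moves", "kwargs": {
  "targets": [
    {"translation":[0,0,0],"twist":0,"hand":0.42},
    {"translation":[0,0,0],"twist":0,"hand":0.42},
    {"translation":[0,0,0],"twist":0,"hand":0.42},
    {"translation":[0,0,0.05],"twist":0,"hand":0.42},
    {"translation":[0,0,0.04],"twist":0,"hand":0.42},
    {"translation":[0,0,0],"twist":0,"hand":0.42}
  ]
}}

```text
time: 4.6
tool_pos: [0.4654, 0.3032, 0.0704]
tool_rot: [-0.001, -0.176, 0.984, -0.0]
contact_force: [-0.0, -0.5, -0.2]
gripper_width: 0.422
grasp_force: 0.0
```

```bash
python3 g.py .465 .303 .079 110
```

```text
t 4.6 pos [0.4654 0.3032 0.0704] psi 110.29 tilt [-0.0018 -0.0009] q5 -1.481
shift units [ 0.005 -0.001 -0.086] twist units 0.05
F [-0.02 -0.53 -0.17] T [-0.014 -0.024 -0.016] w 0.422 g 0.0
```

Call:
{"fn": "apply_moves", "kwargs": {
  "targets": [
    {"translation":[0,0,0.03],"twist":0,"hand":0.42},
    {"translation":[0,0,0.03],"twist":0,"hand":0.42},
    {"translation":[0,0,0],"twist":0,"hand":0.42}
  ]
}}

```text
time: 4.9
tool_pos: [0.4658, 0.3034, 0.065]
tool_rot: [-0.001, -0.176, 0.984, -0.0]
contact_force: [-0.7, 0.1, -0.4]
gripper_width: 0.421
grasp_force: 0.0
```

Call:
{"fn": "apply_moves", "kwargs": {
  "targets": [
    {"translation":[0,0,0.02],"twist":0,"hand":0.42},
    {"translation":[0,0,0.02],"twist":0,"hand":0.42},
    {"translation":[0,0,0],"twist":0,"hand":0.42}
  ]
}}

```text
time: 5.2
tool_pos: [0.4659, 0.3035, 0.0613]
tool_rot: [-0.0, -0.176, 0.984, -0.0]
contact_force: [-0.3, -0.3, 0.1]
gripper_width: 0.419
grasp_force: 0.0
```

Call:
{"fn": "apply_moves", "kwargs": {
  "targets": [
    {"translation":[0,0,0.05],"twist":0,"hand":0.42},
    {"translation":[0,0,0.05],"twist":0,"hand":0.42},
    {"translation":[0,0,0.04],"twist":0,"hand":0.42},
    {"translation":[0,0,0],"twist":0,"hand":0.42}
  ]
}}

```text
time: 5.6
tool_pos: [0.4654, 0.3032, 0.0465]
tool_rot: [-0.001, -0.176, 0.984, -0.0]
contact_force: [0.2, -0.2, 0.1]
gripper_width: 0.418
grasp_force: 0.0
```

```bash
python3 g.py .465 .303 .039 110; python3 - <<'E'
from ov import *
cv2.imwrite("pics/g5.png",np.hstack([ov("scene",335,160,65,90,6,.018,.017)]))
E
```

```text
t 5.6 pos [0.4654 0.3032 0.0465] psi 110.29 tilt [-0.0017 -0.0008] q5 -1.481
shift units [ 0.005 -0.001  0.075] twist units 0.05
F [ 0.22 -0.22  0.11] T [ 0.059 -0.018 -0.015] w 0.418 g 0.0
```

View pics/g5.png

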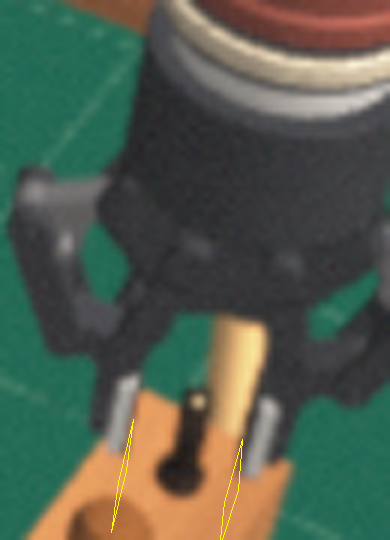

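Call:
{"fn": "apply_moves", "kwargs": {
  "targets": [
    {"translation":[0,0,0.04],"twist":0,"hand":0.42},
    {"translation":[0,0,0.04],"twist":0,"hand":0.42},
    {"translation":[0,0,0],"twist":0,"hand":0.42}
  ]
}}

```text
time: 5.95
tool_pos: [0.4656, 0.3033, 0.0388]
tool_rot: [-0.001, -0.176, 0.984, -0.0]
contact_force: [-1.3, -0.1, 0.4]
gripper_width: 0.419
grasp_force: 0.0
```

Call:
{"fn": "apply_moves", "kwargs": {
  "targets": [
    {"translation":[0,0,0.02],"twist":0,"hand":0.42},
    {"translation":[0,0,0],"twist":0,"hand":0.42}
  ]
}}

```text
time: 6.15
tool_pos: [0.466, 0.3035, 0.0373]
tool_rot: [-0.0, -0.176, 0.984, -0.0]
contact_force: [-0.6, -0.5, 0.2]
gripper_width: 0.42
grasp_force: 0.0
```

Call:
{"fn": "apply_moves", "kwargs": {
  "targets": [
    {"translation":[0,0,0.02],"twist":0,"hand":0.42},
    {"translation":[0,0,0],"twist":0,"hand":0.42}
  ]
}}

```text
time: 6.35
tool_pos: [0.466, 0.3035, 0.0354]
tool_rot: [-0.0, -0.176, 0.984, -0.0]
contact_force: [0.9, 0.4, 0.0]
gripper_width: 0.42
grasp_force: 0.0
```

Call:
{"fn": "apply_moves", "kwargs": {
  "targets": [
    {"translation":[0,0,0.02],"twist":0,"hand":0.42},
    {"translation":[0,0,0],"twist":0,"hand":0.42}
  ]
}}

```text
time: 6.55
tool_pos: [0.466, 0.3035, 0.0333]
tool_rot: [-0.0, -0.176, 0.984, -0.0]
contact_force: [-0.0, -0.0, -0.6]
gripper_width: 0.418
grasp_force: 0.0
```

Call:
{"fn": "apply_moves", "kwargs": {
  "targets": [
    {"translation":[0,0,0.015],"twist":0,"hand":0.42},
    {"translation":[0,0,0],"twist":0,"hand":0.42}
  ]
}}

```text
time: 6.75
tool_pos: [0.4663, 0.3037, 0.0323]
tool_rot: [0.0, -0.176, 0.984, 0.0]
contact_force: [0.6, 0.8, 1.6]
gripper_width: 0.42
grasp_force: 0.9
```

Call:
{"fn": "apply_moves", "kwargs": {
  "targets": [
    {"translation":[0,0,0.015],"twist":0,"hand":0.42},
    {"translation":[0,0,0],"twist":0,"hand":0.42}
  ]
}}

```text
time: 6.95
tool_pos: [0.4663, 0.3037, 0.0323]
tool_rot: [-0.0, -0.176, 0.984, -0.0]
contact_force: [-4.4, -3.0, 10.4]
gripper_width: 0.423
grasp_force: 5.1
```

The fingertips touched the block top (z = 0.050) at reported z = 0.0323. So along z the hand stands about 34 mm above what I assumed, and the button height corresponds to a reported z of about 0.046. I'll raise to that and grip.

Call:
{"fn": "apply_moves", "kwargs": {
  "targets": [
    {"translation":[0,0,-0.15],"twist":0,"hand":0.42},
    {"translation":[0,0,0],"twist":0,"hand":0.2},
    {"translation":[0,0,0],"twist":0,"hand":0.0},
    {"translation":[0,0,0],"twist":0,"hand":0.0},
    {"translation":[0,0,0],"twist":0,"hand":0.0}
  ]
}}

```text
time: 7.45
tool_pos: [0.4668, 0.3039, 0.0464]
tool_rot: [0.001, -0.176, 0.984, 0.0]
contact_force: [-0.5, 0.6, 5.7]
gripper_width: 0.088
grasp_force: 58.6
```

```bash
python3 g.py .465 .303 .046 110
```

```text
t 7.45 pos [0.4668 0.3039 0.0464] psi 110.29 tilt [0.0013 0.0006] q5 -1.482
shift units [ 0.02  -0.002  0.004] twist units 0.05
F [-0.47  0.6   5.67] T [-0.073  0.157 -0.026] w 0.088 g 58.6
```

Call:
{"fn": "apply_moves", "kwargs": {
  "targets": [
    {"translation":[0,0,-0.05],"twist":0,"hand":0.0},
    {"translation":[0,0,-0.1],"twist":0,"hand":0.0},
    {"translation":[0,0,-0.15],"twist":0,"hand":0.0},
    {"translation":[0,0,-0.2],"twist":0,"hand":0.0},
    {"translation":[0,0,-0.3],"twist":0,"hand":0.0},
    {"translation":[0,0,-0.3],"twist":0,"hand":0.0},
    {"translation":[0,0,-0.2],"twist":0,"hand":0.0},
    {"translation":[0,0,0],"twist":0,"hand":0.0}
  ]
}}

```text
time: 8.25
tool_pos: [0.4682, 0.3044, 0.1809]
tool_rot: [0.004, -0.176, 0.984, 0.001]
contact_force: [0.8, 0.1, 1.0]
gripper_width: 0.092
grasp_force: 59.1
```

```bash
python3 g.py .476 .123 .176 0
```

```text
t 8.25 pos [0.4682 0.3044 0.1809] psi 110.29 tilt [0.0071 0.0029] q5 -1.481
shift units [ 0.557 -1.728  0.045] twist units 19.25
F [0.83 0.1  1.  ] T [0.026 0.021 0.044] w 0.092 g 59.1
```

Call:
{"fn": "apply_moves", "kwargs": {
  "targets": [
    {"translation":[0.11,-0.345,0],"twist":0,"hand":0.0},
    {"translation":[0.11,-0.345,0],"twist":0,"hand":0.0},
    {"translation":[0.11,-0.345,0],"twist":0,"hand":0.0},
    {"translation":[0.11,-0.345,0],"twist":0,"hand":0.0},
    {"translation":[0.11,-0.345,0],"twist":0,"hand":0.0},
    {"translation":[0,0,0],"twist":1,"hand":0.0},
    {"translation":[0,0,0],"twist":1,"hand":0.0},
    {"translation":[0,0,0],"twist":1,"hand":0.0}
  ]
}}

```text
time: 9.05
tool_pos: [0.4734, 0.122, 0.1744]
tool_rot: [-0.001, -0.024, 1.0, -0.0]
contact_force: [-0.0, -0.2, 0.0]
gripper_width: 0.093
grasp_force: 59.1
```

Call:
{"fn": "apply_moves", "kwargs": {
  "targets": [
    {"translation":[0,0,0],"twist":1,"hand":0.0},
    {"translation":[0,0,0],"twist":1,"hand":0.0},
    {"translation":[0,0,0],"twist":1,"hand":0.0},
    {"translation":[0,0,0],"twist":1,"hand":0.0},
    {"translation":[0,0,0],"twist":1,"hand":0.0},
    {"translation":[0,0,0],"twist":1,"hand":0.0},
    {"translation":[0,0,0],"twist":1,"hand":0.0},
    {"translation":[0,0,0],"twist":1,"hand":0.0}
  ]
}}

```text
time: 9.85
tool_pos: [0.4733, 0.1225, 0.1743]
tool_rot: [-0.001, 0.366, 0.931, -0.001]
contact_force: [0.9, 0.5, 0.3]
gripper_width: 0.092
grasp_force: 59.1
```

Call:
{"fn": "apply_moves", "kwargs": {
  "targets": [
    {"translation":[0,0,0],"twist":1,"hand":0.0},
    {"translation":[0,0,0],"twist":1,"hand":0.0},
    {"translation":[0,0,0],"twist":1,"hand":0.0},
    {"translation":[0,0,0],"twist":1,"hand":0.0},
    {"translation":[0,0,0],"twist":1,"hand":0.0},
    {"translation":[0,0,0],"twist":1,"hand":0.0},
    {"translation":[0,0,0],"twist":1,"hand":0.0},
    {"translation":[0,0,0],"twist":1,"hand":0.0}
  ]
}}

```text
time: 10.65
tool_pos: [0.4733, 0.1225, 0.1743]
tool_rot: [-0.001, 0.7, 0.714, -0.001]
contact_force: [0.9, -0.3, -0.6]
gripper_width: 0.089
grasp_force: 59.1
```

```bash
python3 g.py .476 .123 .13 -1; python3 - <<'E'
from h import *
from plant import *
t=cv2.imread("pics/top0.png").astype(float);g=t[...,2]-t[...,1]
# low-x headstock edge, subpixel
P=[]
for u in range(282,330):
    c=g[247:266,u];k=np.abs(np.diff(c));k[k<k.max()*.3]=0;v=(k*np.arange(len(k))).sum()/k.sum()+247.5
    P.append(ray("top",(u,v),.075))
P=np.array(P);f=np.polyfit(P[:,1],P[:,0],1);r=P[:,0]-np.polyval(f,P[:,1])
print("edge slope deg",np.degrees(np.arctan(f[0])),r.std(),"x at hole",np.polyval(f,.123))
a=grab_frame("top");b=grab_frame("scene")
cv2.imwrite("pics/top1.png",a[:,:,::-1]);cv2.imwrite("pics/scene1.png",b[:,:,::-1])
z=lambda f,u,v,r:cv2.resize(f[v-r:v+r,u-r:u+r,::-1],(400,400),interpolation=cv2.INTER_CUBIC)
cv2.imwrite("pics/h1.png",np.hstack([z(a,299,246,40),z(b,285,180,40)]))
E
```

```text
t 10.65 pos [0.4733 0.1225 0.1743] psi 1.19 tilt [-0.0028 -0.0007] q5 0.08
shift units [0.005 0.028 0.443] twist units 0.38
F [ 0.87 -0.33 -0.56] T [ 0.021  0.01  -0.001] w 0.089 g 59.1
edge slope deg 1.6735572610947784 0.0016495515282899955 x at hole 0.45999456164739555
```

View pics/h1.png

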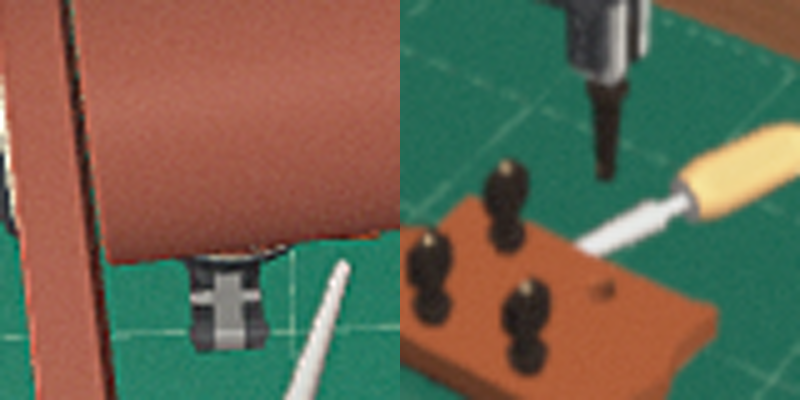

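The scene crop shows the held peg upright, with its tip at about (605,180) and the hole below at (602,291). In full-frame pixels these are (286,176) and (285.4,198.2).

```bash
python3 - <<'E'
from h import *
I=cv2.imread("pics/scene1.png").astype(float)
print("pred tip",proj("scene",[.4733,.1225,.1343]), "pred at z.10",proj("scene",[.4733,.1225,.10]))
# tip: dark column rows
m=I.max(2)<75
for v in range(160,182): 
    r=np.where(m[v,275:297])[0]; print(v,(r.min()+275,r.max()+275,len(r)) if len(r) else None,end="; ")
print()
g=I[192:205,279:293,2].astype(int);print(g)
print("hole scene ray",ray("scene",(285.4,198.2),.075),"top",ray("top",(298.85,246.13),.075))
print("proj of top-hole in scene",proj("scene",ray("top",(298.85,246.13),.075)))
T=cv2.imread("pics/top0.png")[238:256,290:310,2];print(T)
E
```

```text
pred tip [[286.15528703 175.42241628]] pred at z.10 [[285.89162637 187.9892344 ]]
160 (np.int64(283), np.int64(288), 6); 161 (np.int64(283), np.int64(288), 6); 162 (np.int64(283), np.int64(288), 6); 163 (np.int64(284), np.int64(288), 5); 164 (np.int64(284), np.int64(288), 5); 165 (np.int64(284), np.int64(288), 5); 166 (np.int64(284), np.int64(288), 5); 167 (np.int64(284), np.int64(288), 5); 168 (np.int64(284), np.int64(288), 5); 169 (np.int64(284), np.int64(287), 4); 170 (np.int64(284), np.int64(287), 4); 171 (np.int64(284), np.int64(287), 4); 172 (np.int64(284), np.int64(287), 4); 173 (np.int64(284), np.int64(287), 4); 174 (np.int64(284), np.int64(287), 4); 175 (np.int64(284), np.int64(287), 4); 176 None; 177 None; 178 None; 179 None; 180 None; 181 None; 
[[176 174 179 175 176 174 160 135 116  85  58  43  36  36]
 [175 177 175 177 176 178 176 172 164 135 112  76  53  42]
 [175 178 178 176 178 176 176 174 175 171 156 136 110  78]
 [176 176 175 179 183 177 173 165 160 173 173 171 156 139]
 [177 177 180 177 177 164 154 137 134 166 174 176 173 171]
 [175 173 175 164 156 141 129 112 115 
[... 1410 characters left out ...]
 181 183
  184 183]
 [181 183 183 185 185 187 201  88   0   5   0 159 199 185 184 184 181 184
  182 184]
 [184 187 182 181 184 183 190 201 193 144 184 197 153 183 183 184 184 183
  183 185]
 [181 181 184 183 185 180 185 189 190 190 188 188 182 182 185 184 181 183
  182 181]
 [184 183 185 185 184 186 183 184 187 183 187 188 183 183 182 187 183 186
  183 188]
 [196 195 196 194 194 193 194 192 195 193 194 194 195 192 193 192 193 193
  193 192]
 [156 154 155 151 154 153 152 156 154 154 153 155 152 152 154 152 154 153
  153 153]
 [ 32  30  28  27  24  29  32  29  27  31  34  28  24  19  20  28  30  17
   17  18]
 [ 36  37  30  27  32  37  27  37  35  30  36  35  42  41  30  34  30  39
   31  37]]
```

Call:
{"fn": "apply_moves", "kwargs": {
  "targets": [
    {"translation":[0.012,0.033,0],"twist":0.47,"hand":0.0},
    {"translation":[0,0,0.2],"twist":0,"hand":0.0},
    {"translation":[0,0,0.2],"twist":0,"hand":0.0},
    {"translation":[0,0,0.08],"twist":0,"hand":0.0},
    {"translation":[0,0,0],"twist":0,"hand":0.0},
    {"translation":[0,0,0],"twist":0,"hand":0.0}
  ]
}}

```text
time: 11.35
tool_pos: [0.4778, 0.124, 0.128]
tool_rot: [0.0, 0.715, 0.7, 0.0]
contact_force: [-0.7, -0.9, -0.1]
gripper_width: 0.092
grasp_force: 59.1
```

```bash
python3 g.py .4766 .1237 .125 -1.5; python3 - <<'E'
from h import *
from plant import *
I=grab_frame("scene");cv2.imwrite("pics/scene2.png",I[:,:,::-1])
p=state()["tool_pos"];print("pred tip",proj("scene",[p[0],p[1],p[2]-.04]))
print(I[176:206,277:295].max(2))
E
```

```text
t 11.35 pos [0.4778 0.124  0.128 ] psi -1.22 tilt [ 0.0001 -0.0001] q5 0.124
shift units [-0.003 -0.012  0.03 ] twist units 0.05
F [-0.7  -0.93 -0.1 ] T [ 0.018 -0.023 -0.029] w 0.092 g 59.1
pred tip [[285.1400812  193.67790849]]
[[108 107 106 106  71  61  76 107 124 122 110  70  77 104 104 105 108 108]
 [106 106 103 106  64  50  52  70  92  84  65  52  65 101 109 107 107 109]
 [107 106 108 105  77  48  45  52  58  56  57  50  77 103 106 107 105 106]
 [108 107 107 104  90  62  46  48  44  52  51  60  94 105 107 106 110 111]
 [110 109 106 110 105  76  43  36  44  46  47  78 103 106 108 111 142 154]
 [107 108 106 106 105  76  39  31  39  44  47  93 106 109 127 152 195 213]
 [106 109 111 109 104  75  43  39  39  43  49 108 126 150 178 208 223 227]
 [109 105 106 106 108  82  45  42  42  43  68 146 179 207 222 226 231 233]
 [106 108 107 107 105  86  51  40  44  51  98 201 221 226 231 232 232 229]
 [110 108 108 106 104  90  51  40  43  52 112 218 230 233 233 229 226 220]
 [108 107 108 109 112 116  61  39  38  49 117 224 231 230 225 217 204 174]
 [110 105 109 126 154 172  96  51  40  57 130
[... 680 characters left out ...]
174 177 171 174 170 147]
 [178 176 176 176 175 166 155 142 129 111 114 162 175 174 177 177 178 172]
 [176 176 176 177 175 160 149 142 124 109 112 160 174 176 175 178 175 176]
 [176 175 175 177 175 168 154 147 134 126 141 170 175 176 175 176 175 177]
 [177 175 175 178 175 173 164 162 156 156 169 176 177 175 175 176 173 175]
 [177 179 176 177 176 176 174 174 172 175 176 177 177 177 174 178 174 175]
 [175 175 177 176 177 178 174 175 175 177 174 175 177 179 179 175 177 175]
 [176 174 177 176 178 174 178 176 175 177 176 177 175 175 177 178 175 176]
 [176 177 178 178 177 175 175 176 176 177 176 176 177 178 175 176 175 174]
 [174 179 174 178 174 176 176 178 176 176 176 174 175 177 174 175 177 176]]
```

The peg axis projects onto the hole to within about 0.3 px. I'll lower it, feeling as I go.

Call:
{"fn": "apply_moves", "kwargs": {
  "targets": [
    {"translation":[0,0,0.08],"twist":0,"hand":0.0},
    {"translation":[0,0,0.06],"twist":0,"hand":0.0},
    {"translation":[0,0,0.03],"twist":0,"hand":0.0},
    {"translation":[0,0,0.03],"twist":0,"hand":0.0}
  ]
}}

```text
time: 11.8
tool_pos: [0.4775, 0.124, 0.1071]
tool_rot: [-0.0, 0.715, 0.699, -0.0]
contact_force: [-0.1, 0.1, -0.3]
gripper_width: 0.094
grasp_force: 59.1
```

Call:
{"fn": "apply_moves", "kwargs": {
  "targets": [
    {"translation":[0,0,0.03],"twist":0,"hand":0.0},
    {"translation":[0,0,0.03],"twist":0,"hand":0.0}
  ]
}}

```text
time: 12.0
tool_pos: [0.4777, 0.124, 0.1014]
tool_rot: [0.0, 0.715, 0.699, 0.0]
contact_force: [-0.8, 0.3, 0.2]
gripper_width: 0.094
grasp_force: 59.1
```

Call:
{"fn": "apply_moves", "kwargs": {
  "targets": [
    {"translation":[0,0,0.025],"twist":0,"hand":0.0},
    {"translation":[0,0,0],"twist":0,"hand":0.0}
  ]
}}

```text
time: 12.2
tool_pos: [0.4774, 0.124, 0.0986]
tool_rot: [-0.0, 0.715, 0.699, -0.0]
contact_force: [-0.3, 0.1, -1.0]
gripper_width: 0.095
grasp_force: 59.1
```

Call:
{"fn": "apply_moves", "kwargs": {
  "targets": [
    {"translation":[0,0,0.02],"twist":0,"hand":0.0},
    {"translation":[0,0,0],"twist":0,"hand":0.0}
  ]
}}

```text
time: 12.4
tool_pos: [0.4776, 0.124, 0.0969]
tool_rot: [-0.0, 0.715, 0.699, -0.0]
contact_force: [0.4, 0.6, -0.5]
gripper_width: 0.089
grasp_force: 59.1
```

Call:
{"fn": "apply_moves", "kwargs": {
  "targets": [
    {"translation":[0,0,0.015],"twist":0,"hand":0.0},
    {"translation":[0,0,0],"twist":0,"hand":0.0}
  ]
}}

```text
time: 12.6
tool_pos: [0.4776, 0.124, 0.0955]
tool_rot: [-0.0, 0.715, 0.699, -0.0]
contact_force: [0.4, 0.1, 0.1]
gripper_width: 0.093
grasp_force: 59.1
```

Call:
{"fn": "apply_moves", "kwargs": {
  "targets": [
    {"translation":[0,0,0.015],"twist":0,"hand":0.0},
    {"translation":[0,0,0],"twist":0,"hand":0.0}
  ]
}}

```text
time: 12.8
tool_pos: [0.4775, 0.124, 0.0939]
tool_rot: [-0.0, 0.715, 0.699, -0.0]
contact_force: [-0.2, 0.8, 0.8]
gripper_width: 0.09
grasp_force: 59.1
```

Call:
{"fn": "apply_moves", "kwargs": {
  "targets": [
    {"translation":[0,0,0.015],"twist":0,"hand":0.0},
    {"translation":[0,0,0],"twist":0,"hand":0.0}
  ]
}}

```text
time: 13.0
tool_pos: [0.4775, 0.124, 0.0924]
tool_rot: [-0.0, 0.715, 0.699, -0.0]
contact_force: [-0.5, -0.1, 0.2]
gripper_width: 0.093
grasp_force: 59.1
```

Call:
{"fn": "apply_moves", "kwargs": {
  "targets": [
    {"translation":[0,0,0.01],"twist":0,"hand":0.0},
    {"translation":[0,0,0],"twist":0,"hand":0.0}
  ]
}}

```text
time: 13.2
tool_pos: [0.4776, 0.124, 0.0915]
tool_rot: [-0.0, 0.715, 0.699, -0.0]
contact_force: [-0.2, -0.3, -0.6]
gripper_width: 0.087
grasp_force: 59.1
```

Call:
{"fn": "apply_moves", "kwargs": {
  "targets": [
    {"translation":[0,0,0.01],"twist":0,"hand":0.0},
    {"translation":[0,0,0],"twist":0,"hand":0.0}
  ]
}}

```text
time: 13.4
tool_pos: [0.4776, 0.124, 0.0905]
tool_rot: [-0.0, 0.715, 0.699, -0.0]
contact_force: [-0.4, -0.7, 0.1]
gripper_width: 0.09
grasp_force: 59.1
```

Call:
{"fn": "apply_moves", "kwargs": {
  "targets": [
    {"translation":[0,0,0.01],"twist":0,"hand":0.0},
    {"translation":[0,0,0],"twist":0,"hand":0.0}
  ]
}}

```text
time: 13.6
tool_pos: [0.4776, 0.124, 0.0895]
tool_rot: [-0.0, 0.715, 0.699, -0.0]
contact_force: [0.6, -0.1, -0.2]
gripper_width: 0.092
grasp_force: 59.1
```

Call:
{"fn": "apply_moves", "kwargs": {
  "targets": [
    {"translation":[0,0,0.01],"twist":0,"hand":0.0},
    {"translation":[0,0,0],"twist":0,"hand":0.0}
  ]
}}

```text
time: 13.8
tool_pos: [0.4775, 0.124, 0.0884]
tool_rot: [-0.0, 0.715, 0.699, -0.0]
contact_force: [-0.2, -1.0, -0.2]
gripper_width: 0.088
grasp_force: 59.1
```

Call:
{"fn": "apply_moves", "kwargs": {
  "targets": [
    {"translation":[0,0,0.01],"twist":0,"hand":0.0},
    {"translation":[0,0,0],"twist":0,"hand":0.0}
  ]
}}

```text
time: 14.0
tool_pos: [0.4775, 0.124, 0.0874]
tool_rot: [-0.0, 0.715, 0.699, -0.0]
contact_force: [0.2, 0.2, -0.9]
gripper_width: 0.094
grasp_force: 59.1
```

Call:
{"fn": "apply_moves", "kwargs": {
  "targets": [
    {"translation":[0,0,0.01],"twist":0,"hand":0.0},
    {"translation":[0,0,0],"twist":0,"hand":0.0}
  ]
}}

```text
time: 14.2
tool_pos: [0.4776, 0.124, 0.0865]
tool_rot: [-0.0, 0.715, 0.699, -0.0]
contact_force: [0.3, -0.6, 0.5]
gripper_width: 0.09
grasp_force: 59.1
```

Call:
{"fn": "apply_moves", "kwargs": {
  "targets": [
    {"translation":[0,0,0.005],"twist":0,"hand":0.0},
    {"translation":[0,0,0],"twist":0,"hand":0.0}
  ]
}}

```text
time: 14.4
tool_pos: [0.4776, 0.124, 0.0861]
tool_rot: [0.0, 0.715, 0.699, -0.0]
contact_force: [0.2, -0.1, 0.2]
gripper_width: 0.094
grasp_force: 59.1
```

Call:
{"fn": "apply_moves", "kwargs": {
  "targets": [
    {"translation":[0,0,0.007],"twist":0,"hand":0.0},
    {"translation":[0,0,0],"twist":0,"hand":0.0}
  ]
}}

```text
time: 14.6
tool_pos: [0.4776, 0.124, 0.0853]
tool_rot: [0.0, 0.715, 0.699, -0.0]
contact_force: [0.1, -1.0, -0.5]
gripper_width: 0.092
grasp_force: 59.2
```

Call:
{"fn": "apply_moves", "kwargs": {
  "targets": [
    {"translation":[0,0,0.007],"twist":0,"hand":0.0},
    {"translation":[0,0,0],"twist":0,"hand":0.0}
  ]
}}

```text
time: 14.8
tool_pos: [0.4776, 0.124, 0.0846]
tool_rot: [-0.0, 0.715, 0.699, -0.0]
contact_force: [-0.1, -0.3, 0.5]
gripper_width: 0.089
grasp_force: 59.2
```

Call:
{"fn": "apply_moves", "kwargs": {
  "targets": [
    {"translation":[0,0,0.007],"twist":0,"hand":0.0},
    {"translation":[0,0,0],"twist":0,"hand":0.0}
  ]
}}

```text
time: 15.0
tool_pos: [0.4776, 0.124, 0.0839]
tool_rot: [0.0, 0.715, 0.699, -0.0]
contact_force: [-1.1, 0.2, 0.4]
gripper_width: 0.091
grasp_force: 59.3
```

Call:
{"fn": "apply_moves", "kwargs": {
  "targets": [
    {"translation":[0,0,0.005],"twist":0,"hand":0.0},
    {"translation":[0,0,0],"twist":0,"hand":0.0}
  ]
}}

```text
time: 15.2
tool_pos: [0.4777, 0.1239, 0.0835]
tool_rot: [0.0, 0.715, 0.699, -0.0]
contact_force: [-0.8, -0.1, 1.0]
gripper_width: 0.093
grasp_force: 59.3
```

Call:
{"fn": "apply_moves", "kwargs": {
  "targets": [
    {"translation":[0,0,0.005],"twist":0,"hand":0.0},
    {"translation":[0,0,0],"twist":0,"hand":0.0}
  ]
}}

```text
time: 15.4
tool_pos: [0.4776, 0.1239, 0.083]
tool_rot: [0.0, 0.715, 0.699, -0.0]
contact_force: [-1.4, -0.5, 0.8]
gripper_width: 0.094
grasp_force: 59.4
```

Call:
{"fn": "apply_moves", "kwargs": {
  "targets": [
    {"translation":[0,0,0.005],"twist":0,"hand":0.0},
    {"translation":[0,0,0],"twist":0,"hand":0.0}
  ]
}}

```text
time: 15.6
tool_pos: [0.4777, 0.1239, 0.0826]
tool_rot: [0.0, 0.715, 0.699, -0.0]
contact_force: [-0.9, -2.0, 2.1]
gripper_width: 0.094
grasp_force: 59.5
```

Call:
{"fn": "apply_moves", "kwargs": {
  "targets": [
    {"translation":[-0.001,-0.0008,0.003],"twist":0,"hand":0.0},
    {"translation":[0,0,0],"twist":0,"hand":0.0}
  ]
}}

```text
time: 15.8
tool_pos: [0.4776, 0.1239, 0.0822]
tool_rot: [0.0, 0.715, 0.699, 0.0]
contact_force: [-1.4, -0.4, 1.9]
gripper_width: 0.094
grasp_force: 59.5
```

Call:
{"fn": "apply_moves", "kwargs": {
  "targets": [
    {"translation":[0,0,0.0],"twist":0,"hand":0.0}
  ]
}}

```text
time: 15.9
tool_pos: [0.4776, 0.1239, 0.0822]
tool_rot: [0.0, 0.715, 0.699, 0.0]
contact_force: [-1.2, -0.5, 2.2]
gripper_width: 0.088
grasp_force: 59.5
```

Call:
{"fn": "apply_moves", "kwargs": {
  "targets": [
    {"translation":[0,0,0.0],"twist":0,"hand":0.0}
  ]
}}

```text
time: 16.0
tool_pos: [0.4776, 0.1239, 0.0822]
tool_rot: [0.0, 0.715, 0.699, 0.0]
contact_force: [-0.6, -0.5, 2.6]
gripper_width: 0.092
grasp_force: 59.5
```

Call:
{"fn": "apply_moves", "kwargs": {
  "targets": [
    {"translation":[-0.0003,-0.0007,0.003],"twist":0,"hand":0.0},
    {"translation":[0,0,0],"twist":0,"hand":0.0}
  ]
}}

```text
time: 16.2
tool_pos: [0.4776, 0.1239, 0.0819]
tool_rot: [0.0, 0.715, 0.699, 0.0]
contact_force: [-0.6, -0.2, 0.9]
gripper_width: 0.094
grasp_force: 59.5
```

Call:
{"fn": "apply_moves", "kwargs": {
  "targets": [
    {"translation":[0,0,0.0],"twist":0,"hand":0.0}
  ]
}}

```text
time: 16.3
tool_pos: [0.4775, 0.1239, 0.0819]
tool_rot: [0.0, 0.715, 0.699, 0.0]
contact_force: [-0.0, -2.3, 2.1]
gripper_width: 0.097
grasp_force: 59.5
```

Call:
{"fn": "apply_moves", "kwargs": {
  "targets": [
    {"translation":[-0.0003,-0.0007,0.003],"twist":0,"hand":0.0},
    {"translation":[0,0,0],"twist":0,"hand":0.0}
  ]
}}

```text
time: 16.5
tool_pos: [0.4775, 0.1238, 0.0816]
tool_rot: [0.0, 0.715, 0.699, 0.0]
contact_force: [-0.5, -0.9, 1.4]
gripper_width: 0.096
grasp_force: 59.4
```

Call:
{"fn": "apply_moves", "kwargs": {
  "targets": [
    {"translation":[0,0,0.0],"twist":0,"hand":0.0}
  ]
}}

```text
time: 16.6
tool_pos: [0.4775, 0.1239, 0.0816]
tool_rot: [0.0, 0.715, 0.699, 0.0]
contact_force: [-0.5, -1.0, 1.4]
gripper_width: 0.092
grasp_force: 59.4
```

Call:
{"fn": "apply_moves", "kwargs": {
  "targets": [
    {"translation":[-0.0008,-0.0003,0.003],"twist":0,"hand":0.0},
    {"translation":[0,0,0],"twist":0,"hand":0.0}
  ]
}}

```text
time: 16.8
tool_pos: [0.4775, 0.1238, 0.0813]
tool_rot: [0.0, 0.715, 0.699, 0.0]
contact_force: [0.9, -0.7, 0.6]
gripper_width: 0.092
grasp_force: 59.3
```

Call:
{"fn": "apply_moves", "kwargs": {
  "targets": [
    {"translation":[0,0,0.0],"twist":0,"hand":0.0}
  ]
}}

```text
time: 16.9
tool_pos: [0.4775, 0.1238, 0.0813]
tool_rot: [0.0, 0.715, 0.699, 0.0]
contact_force: [-0.1, -1.3, 0.4]
gripper_width: 0.093
grasp_force: 59.3
```

Call:
{"fn": "apply_moves", "kwargs": {
  "targets": [
    {"translation":[-0.0005,-0.0003,0.003],"twist":0,"hand":0.0},
    {"translation":[0,0,0],"twist":0,"hand":0.0}
  ]
}}

```text
time: 17.1
tool_pos: [0.4775, 0.1238, 0.081]
tool_rot: [0.0, 0.715, 0.699, 0.0]
contact_force: [1.7, 0.3, 1.0]
gripper_width: 0.094
grasp_force: 59.3
```

Call:
{"fn": "apply_moves", "kwargs": {
  "targets": [
    {"translation":[0,0,0.0],"twist":0,"hand":0.0}
  ]
}}

```text
time: 17.2
tool_pos: [0.4774, 0.1238, 0.081]
tool_rot: [0.0, 0.715, 0.699, 0.0]
contact_force: [1.2, -1.0, 0.8]
gripper_width: 0.094
grasp_force: 59.3
```

Call:
{"fn": "apply_moves", "kwargs": {
  "targets": [
    {"translation":[-0.0004,0.0003,0.003],"twist":0,"hand":0.0},
    {"translation":[0,0,0],"twist":0,"hand":0.0}
  ]
}}

```text
time: 17.4
tool_pos: [0.4774, 0.1238, 0.0807]
tool_rot: [-0.0, 0.715, 0.699, 0.0]
contact_force: [1.3, -0.2, 1.5]
gripper_width: 0.096
grasp_force: 59.3
```

Call:
{"fn": "apply_moves", "kwargs": {
  "targets": [
    {"translation":[0,0,0.0],"twist":0,"hand":0.0}
  ]
}}

```text
time: 17.5
tool_pos: [0.4774, 0.1237, 0.0807]
tool_rot: [0.0, 0.715, 0.699, 0.0]
contact_force: [0.8, -0.3, 1.1]
gripper_width: 0.095
grasp_force: 59.3
```

Call:
{"fn": "apply_moves", "kwargs": {
  "targets": [
    {"translation":[-0.0002,0,0.003],"twist":0,"hand":0.0},
    {"translation":[0,0,0],"twist":0,"hand":0.0}
  ]
}}

```text
time: 17.7
tool_pos: [0.4775, 0.1237, 0.0805]
tool_rot: [0.0, 0.715, 0.699, 0.0]
contact_force: [0.8, -0.0, 1.4]
gripper_width: 0.093
grasp_force: 59.4
```

Call:
{"fn": "apply_moves", "kwargs": {
  "targets": [
    {"translation":[0,0,0.0],"twist":0,"hand":0.0}
  ]
}}

```text
time: 17.8
tool_pos: [0.4774, 0.1237, 0.0805]
tool_rot: [-0.0, 0.715, 0.699, 0.0]
contact_force: [0.4, -0.8, 2.2]
gripper_width: 0.097
grasp_force: 59.4
```

Call:
{"fn": "apply_moves", "kwargs": {
  "targets": [
    {"translation":[-0.0002,0.0003,0.003],"twist":0,"hand":0.0},
    {"translation":[0,0,0],"twist":0,"hand":0.0}
  ]
}}

```text
time: 18.0
tool_pos: [0.4775, 0.1237, 0.0802]
tool_rot: [-0.0, 0.715, 0.699, 0.0]
contact_force: [0.3, -0.4, 2.2]
gripper_width: 0.089
grasp_force: 59.4
```

Call:
{"fn": "apply_moves", "kwargs": {
  "targets": [
    {"translation":[0,0,0.0],"twist":0,"hand":0.0}
  ]
}}

```text
time: 18.1
tool_pos: [0.4775, 0.1237, 0.0802]
tool_rot: [-0.0, 0.715, 0.699, 0.0]
contact_force: [-0.1, -0.1, 3.2]
gripper_width: 0.095
grasp_force: 59.4
```

Call:
{"fn": "apply_moves", "kwargs": {
  "targets": [
    {"translation":[-0.0002,0.0002,0.003],"twist":0,"hand":0.0},
    {"translation":[0,0,0],"twist":0,"hand":0.0}
  ]
}}

```text
time: 18.3
tool_pos: [0.4775, 0.1237, 0.08]
tool_rot: [-0.0, 0.715, 0.699, 0.0]
contact_force: [-0.3, 0.3, 3.5]
gripper_width: 0.091
grasp_force: 59.6
```

Call:
{"fn": "apply_moves", "kwargs": {
  "targets": [
    {"translation":[0,0,0.0],"twist":0,"hand":0.0}
  ]
}}

```text
time: 18.4
tool_pos: [0.4775, 0.1237, 0.08]
tool_rot: [-0.0, 0.715, 0.699, 0.0]
contact_force: [-1.2, -0.1, 5.0]
gripper_width: 0.087
grasp_force: 59.6
```

Bite found: Fz about 4–5 N, side force about 1 N, TCP z = 0.0800 (tip about 35 mm below the wood). Now I'll press and turn.

Call:
{"fn": "apply_moves", "kwargs": {
  "targets": [
    {"translation":[0,-0.0002,0.004],"twist":1,"hand":0.0},
    {"translation":[0,0,0.001],"twist":1,"hand":0.0},
    {"translation":[0,0,0.001],"twist":-1,"hand":0.0},
    {"translation":[0,0,0.001],"twist":-1,"hand":0.0}
  ]
}}

```text
time: 18.8
tool_pos: [0.4775, 0.1237, 0.0791]
tool_rot: [0.0, 0.713, 0.701, 0.0]
contact_force: [0.6, 0.3, 2.7]
gripper_width: 0.092
grasp_force: 59.6
```

Call:
{"fn": "apply_moves", "kwargs": {
  "targets": [
    {"translation":[0,0,0.001],"twist":-1,"hand":0.0},
    {"translation":[0,0,0.001],"twist":-1,"hand":0.0},
    {"translation":[0,0,0.001],"twist":1,"hand":0.0},
    {"translation":[0,0,0.001],"twist":1,"hand":0.0}
  ]
}}

```text
time: 19.2
tool_pos: [0.4775, 0.1237, 0.0787]
tool_rot: [0.0, 0.716, 0.698, 0.0]
contact_force: [-0.2, 1.1, 3.3]
gripper_width: 0.093
grasp_force: 59.6
```

Call:
{"fn": "apply_moves", "kwargs": {
  "targets": [
    {"translation":[0,0,0.004],"twist":1,"hand":0.0},
    {"translation":[0,0,0.003],"twist":1,"hand":0.0},
    {"translation":[0,0,0.002],"twist":-1,"hand":0.0},
    {"translation":[0,0,0.002],"twist":-1,"hand":0.0}
  ]
}}

```text
time: 19.6
tool_pos: [0.4776, 0.1237, 0.0782]
tool_rot: [-0.0, 0.713, 0.701, 0.0]
contact_force: [-1.9, -0.3, 6.5]
gripper_width: 0.093
grasp_force: 60.0
```

Call:
{"fn": "apply_moves", "kwargs": {
  "targets": [
    {"translation":[0,0,0.002],"twist":-1,"hand":0.0},
    {"translation":[0,0,0.002],"twist":-1,"hand":0.0},
    {"translation":[0,0,0.002],"twist":1,"hand":0.0},
    {"translation":[0,0,0.002],"twist":1,"hand":0.0}
  ]
}}

```text
time: 20.0
tool_pos: [0.4776, 0.1237, 0.0777]
tool_rot: [-0.0, 0.716, 0.698, 0.0]
contact_force: [-2.8, 0.5, 7.8]
gripper_width: 0.09
grasp_force: 60.3
```

```bash
python3 g.py .4775 .1237 .076 -1.5
```

```text
t 20.0 pos [0.4776 0.1237 0.0777] psi -1.48 tilt [0.     0.0001] q5 0.128
shift units [-0.    -0.001  0.017] twist units 0.0
F [-2.82  0.48  7.81] T [-0.001  0.476  0.101] w 0.09 g 60.3
```

Call:
{"fn": "apply_moves", "kwargs": {
  "targets": [
    {"translation":[0,-0.0006,0.003],"twist":1,"hand":0.0},
    {"translation":[0,0,0.003],"twist":1,"hand":0.0},
    {"translation":[0,-0.0004,0.002],"twist":-1,"hand":0.0},
    {"translation":[0,0,0.002],"twist":-1,"hand":0.0}
  ]
}}

```text
time: 20.4
tool_pos: [0.4776, 0.1237, 0.0771]
tool_rot: [0.0, 0.713, 0.701, 0.0]
contact_force: [-3.2, -0.6, 10.4]
gripper_width: 0.091
grasp_force: 60.7
```

Call:
{"fn": "apply_moves", "kwargs": {
  "targets": [
    {"translation":[0,-0.0004,0.002],"twist":-1,"hand":0.0},
    {"translation":[0,0,0.002],"twist":-1,"hand":0.0},
    {"translation":[0,0,0.002],"twist":1,"hand":0.0},
    {"translation":[0,0,0.002],"twist":1,"hand":0.0}
  ]
}}

```text
time: 20.8
tool_pos: [0.4777, 0.1237, 0.0767]
tool_rot: [0.0, 0.716, 0.698, 0.0]
contact_force: [-4.8, -0.7, 10.7]
gripper_width: 0.091
grasp_force: 60.9
```

```bash
python3 g.py .4775 .1237 .076 -1.5
```

```text
t 20.8 pos [0.4777 0.1237 0.0767] psi -1.47 tilt [0.0002 0.    ] q5 0.128
shift units [-0.    -0.002  0.007] twist units 0.01
F [-4.77 -0.66 10.69] T [-0.041  0.851  0.049] w 0.091 g 60.9
```

Call:
{"fn": "apply_moves", "kwargs": {
  "targets": [
    {"translation":[0,-0.002,0.001],"twist":1,"hand":0.0},
    {"translation":[0,-0.001,0.001],"twist":1,"hand":0.0},
    {"translation":[0,0,0.001],"twist":-1,"hand":0.0},
    {"translation":[0,0,0.001],"twist":-1,"hand":0.0}
  ]
}}

```text
time: 21.2
tool_pos: [0.4776, 0.1237, 0.0763]
tool_rot: [0.0, 0.714, 0.701, 0.0]
contact_force: [-3.3, 0.3, 10.6]
gripper_width: 0.094
grasp_force: 60.7
```

Call:
{"fn": "apply_moves", "kwargs": {
  "targets": [
    {"translation":[0,-0.001,0.001],"twist":-1,"hand":0.0},
    {"translation":[0,0,0.001],"twist":-1,"hand":0.0},
    {"translation":[0,0,0.001],"twist":1,"hand":0.0},
    {"translation":[0,0,0.001],"twist":1,"hand":0.0}
  ]
}}

```text
time: 21.6
tool_pos: [0.4776, 0.1237, 0.0759]
tool_rot: [0.0, 0.716, 0.698, 0.0]
contact_force: [-2.5, -0.3, 10.6]
gripper_width: 0.091
grasp_force: 60.8
```

```bash
python3 g.py .4775 .1237 .076 -1.5
```

```text
t 21.6 pos [0.4776 0.1237 0.0759] psi -1.48 tilt [0.0011 0.    ] q5 0.128
shift units [-0.    -0.001 -0.001] twist units 0.0
F [-2.49 -0.34 10.58] T [-0.065  0.618  0.023] w 0.091 g 60.8
```

Call:
{"fn": "apply_moves", "kwargs": {
  "targets": [
    {"translation":[0,-0.001,-0.005],"twist":0,"hand":0.0},
    {"translation":[0,0,0],"twist":0,"hand":0.0}
  ]
}}

```text
time: 21.8
tool_pos: [0.4775, 0.1237, 0.0759]
tool_rot: [0.0, 0.715, 0.699, 0.001]
contact_force: [-1.0, -0.4, 7.6]
gripper_width: 0.088
grasp_force: 60.2
```

Call:
{"fn": "apply_moves", "kwargs": {
  "targets": [
    {"translation":[0,-0.001,-0.003],"twist":0,"hand":0.0},
    {"translation":[0,0,0],"twist":0,"hand":0.0}
  ]
}}

```text
time: 22.0
tool_pos: [0.4775, 0.1237, 0.0759]
tool_rot: [0.001, 0.715, 0.699, 0.001]
contact_force: [-0.2, -0.1, 5.3]
gripper_width: 0.092
grasp_force: 59.9
```

```bash
python3 g.py .4775 .1237 .076 -1.5
```

```text
t 22.0 pos [0.4775 0.1237 0.0759] psi -1.28 tilt [0.0018 0.0002] q5 0.125
shift units [-0.     0.    -0.001] twist units 0.04
F [-0.2  -0.1   5.34] T [-0.029  0.093 -0.07 ] w 0.092 g 59.9
```

Call:
{"fn": "apply_moves", "kwargs": {
  "targets": [
    {"translation":[0,0,-0.006],"twist":0,"hand":0.0},
    {"translation":[0,0,0],"twist":0,"hand":0.0},
    {"translation":[0,0,0],"twist":0,"hand":0.0}
  ]
}}

```text
time: 22.3
tool_pos: [0.4773, 0.1237, 0.0759]
tool_rot: [0.001, 0.715, 0.699, 0.001]
contact_force: [2.1, 0.5, 3.4]
gripper_width: 0.091
grasp_force: 59.6
```

Call:
{"fn": "apply_moves", "kwargs": {
  "targets": [
    {"translation":[0,0.001,-0.004],"twist":0,"hand":0.0},
    {"translation":[0,0,0],"twist":0,"hand":0.0}
  ]
}}

```text
time: 22.5
tool_pos: [0.4772, 0.1237, 0.0759]
tool_rot: [0.0, 0.715, 0.699, 0.001]
contact_force: [3.9, 0.9, 1.1]
gripper_width: 0.091
grasp_force: 59.2
```

Call:
{"fn": "apply_moves", "kwargs": {
  "targets": [
    {"translation":[0,0,0],"twist":0,"hand":0.35},
    {"translation":[0,0,0],"twist":0,"hand":0.35},
    {"translation":[0,0,0],"twist":0,"hand":0.35},
    {"translation":[0,0,0],"twist":0,"hand":0.35}
  ]
}}

```text
time: 22.9
tool_pos: [0.4761, 0.1236, 0.0755]
tool_rot: [-0.0, 0.715, 0.699, -0.001]
contact_force: [-0.9, 0.5, -0.4]
gripper_width: 0.352
grasp_force: 0.0
```

```bash
python3 g.py .4775 .1237 .076 -1.5
```

```text
t 22.9 pos [0.4761 0.1236 0.0755] psi -1.26 tilt [-0.0015 -0.0002] q5 0.124
shift units [ 0.001  0.014 -0.005] twist units 0.04
F [-0.87  0.5  -0.38] T [ 0.064 -0.024  0.014] w 0.352 g 0.0
```

Call:
{"fn": "apply_moves", "kwargs": {
  "targets": [
    {"translation":[0,0.005,-0.1],"twist":0,"hand":0.35},
    {"translation":[0,0,-0.3],"twist":0,"hand":0.35},
    {"translation":[0,0,-0.4],"twist":0,"hand":0.35},
    {"translation":[0,0,-0.4],"twist":0,"hand":0.35},
    {"translation":[0.4,0,0],"twist":0,"hand":0.35},
    {"translation":[0.4,0,0],"twist":0,"hand":0.35},
    {"translation":[0.4,0,0],"twist":0,"hand":0.35},
    {"translation":[0,0,0],"twist":0,"hand":0.35}
  ]
}}

```text
time: 23.7
tool_pos: [0.4796, 0.2472, 0.1971]
tool_rot: [-0.0, 0.713, 0.701, 0.001]
contact_force: [0.8, -0.9, -0.0]
gripper_width: 0.349
grasp_force: 0.0
```

```bash
python3 - <<'E'
from h import *
from plant import *
a=grab_frame("top");b=grab_frame("scene")
z=lambda f,u,v,r:cv2.resize(f[v-r:v+r,u-r:u+r,::-1],(400,400),interpolation=cv2.INTER_CUBIC)
Z=z(b,275,190,36)
for d in (35,39.1,43):
  pass
cv2.imwrite("pics/end.png",np.hstack([z(a,309,234,36),Z]))
I=b[...,:].max(2)
import numpy as np
for dep in(.035,.039,.043): print(dep,proj("scene",[.4775,.1237,.075-dep+.082]))
print(state()["contact_force"])
E
```

```text
0.035 [[285.41701671 181.42128129]]
0.039 [[285.38838896 182.89457786]]
0.043 [[285.35994394 184.35694756]]
[0.4277545  0.13626407 0.66250607]
```

View pics/end.png

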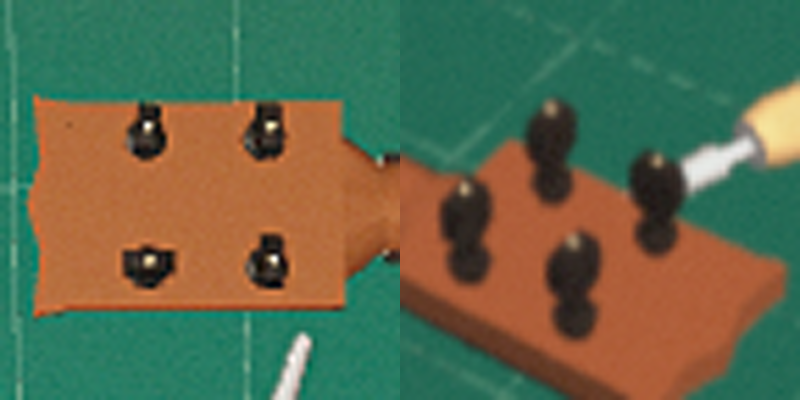

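The final view shows the new peg upright in the formerly empty hole: top crop (148,265), scene crop (657,195). It stands by itself at the other pegs' height, its button's long side runs along the neck, and nothing else was disturbed.

```bash
python3 -c "
from plant import *
print(job_done())"
```

```text
the job is handed in; nothing more can be done
None
```

The flat-buttoned peg is wedged in the empty hole about 4.1 mm past its bite, stands by itself with the flat along the neck, and the job is handed in; in the top view the other three buttons seem to lie across the neck, so I followed the stated alignment rather than their look.

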